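# Rock-test the indicator back with a straightedge

## Task

Check the round aluminium indicator back in the drawer for rocking: pick up the straightedge by its grip block, lay it level across the middle of the back's crowned face and let go. Then press the end with the hanging hole down with the fingertips until the straightedge rocks over and its underside meets the rim, and after that press the square end down in the same way. Leave the straightedge lying across the face.

Things in the scene. Friction and masses are not known exactly. Their poses are not given: they have to be found in the camera images.
- edge_grip (a point): Straightedge, loose, flat on the well's floor: steel bar 120 x 22 x 8 mm, about 0.22 kg, any yaw, with a pale wooden grip block on the middle of its top (32 mm along the bar, 24 across, 26 high; 34 mm high in all). Nothing else has a wooden block. This point: centre of the block, 21 mm above the bar's underside; x along the bar to the square end, z up.
- edge_hole_end (a point): Press point on the bar's top at its rounded end, which has the dark round hanging hole (11 mm): on the middle line, 49 mm from the bar's centre (x = -49 mm), 11 mm in from the tip, 8 mm above the underside. Laid on the back, the bar stays level; 1 to 2.5 N here tips it about 8 degrees (this end sinks 4 mm) until it stops hard on the rim; let go, it falls back level.
- edge_square_end (a point): Press point on the bar's top at its plain square end: on the middle line, 49 mm from the bar's centre (x = +49 mm), 11 mm in from the tip, 8 mm above the underside. It tips as the other end does.
- back_face (a point): Round aluminium indicator back, 110 mm across, four small screw holes, fixed in a hardboard nest (128 mm across, 7 mm high) on the well's floor (level, 6 mm above the bench; the deck round it 20 mm higher). This point: middle of its face, 17 mm above the floor; z up. Crowned face: flat land 40 mm across (dark turned line round it), then falling 5 mm to the rim. Any direction across it will do.
Mind the look-alikes: they are no part of the job. What is shaped like the part that bears edge_grip but blue or turquoise is not meant.

How it is judged:
On the way, in this order (a step that is already met when the one before it is completed fails the run):
1. the straightedge lies level on the face of the indicator back, its grip within 17 mm of the middle, and has been let go (horizontal distance between edge_grip and back_face below 0.017 m and angle between edge_grip's own z axis and vertical below 0.06 rad and z of edge_grip in the frame of back_face below 0.026 m and contact force between edge and back above 0.5 N and contact force between the fingers and edge below 0.1 N), for 0.2 s.
2. the fingertips press the end with the hanging hole down, so that the straightedge rocks by more than 4 degrees (horizontal distance between edge_grip and back_face below 0.02 m and horizontal distance between the grasp point and edge_hole_end below 0.035 m and contact force between the fingers and edge above 0.3 N and angle between edge_grip's own z axis and vertical between 0.07 and 0.3 rad and z of edge_hole_end in the frame of back_face below 0.007 m), for 0.1 s.
3. the fingertips press the square end down, so that the straightedge rocks the other way by more than 4 degrees (horizontal distance between edge_grip and back_face below 0.02 m and horizontal distance between the grasp point and edge_square_end below 0.035 m and contact force between the fingers and edge above 0.3 N and angle between edge_grip's own z axis and vertical between 0.07 and 0.3 rad and z of edge_square_end in the frame of back_face below 0.007 m), for 0.1 s.
At the end, for the whole second after the job is handed in: The straightedge rests on the face of the indicator back, right side up, its grip within 20 mm of the middle of the face, tilted by less than 11 degrees, at rest and let go (horizontal distance between edge_grip and back_face below 0.02 m and angle between edge_grip's own z axis and vertical below 0.2 rad and z of edge_grip in the frame of back_face below 0.028 m and contact force between edge and back above 0.5 N and linear speed of edge below 0.02 m/s); the robot touches nothing.
It also fails if it takes over 51 s, if anything falls off the work surface, if the arm or the gripper's body presses on something with over 40 N, if the wrist force passes 120 N, or if a joint passes its speed limit or range.

## Robot

A 6-joint arm with a two-finger parallel gripper is mounted at the origin on the work surface. World frame = base frame: x ahead of the robot, y to its left, z up, the work surface at z = 0. Lengths are in m, angles in rad, forces in N, time in s.
With the tool pointing down it reaches from about 0.375 to 0.9 m from the base axis. Payload 3.1 kg.
Tool frame: the origin (TCP) lies on the centre line of the jaws, within the pads' length; the fingertips stand 8 mm ahead of it and the grasp point (between the pads) lies 11 mm behind it (robot.tip_extent is the distance from the TCP to the fingertips, in m); y points along the fingers, z is the direction in which the jaws open and shut, and the axes are right-handed (so a half turn about y gives the same grasp; the last joint's range is limited). The gripper opens to 87 mm and grips with 3 to 60 N. Pads are 19 mm wide; open, the fingers measure 117 mm over their backs; the gripper's body (75 mm by 190 mm) begins 51 mm behind the grasp point.
Start: joints at [0.979, 0.527, 1.433, -0, 1.181, -0.178], TCP at [0.251, 0.572, 0.231] pointing down, gripper open.
Joint ranges: [-3.08, 3.08], [-0.75, 2.2], [0.22, 2.44], [-1.43, 4.57], [0, 2.65], [-2.85, 2.85]. Speed limits (rad/s): [2.79, 2.79, 3.14, 3.14, 3.14, 3.14].

## Interface

Orientations are given as a unit quaternion [x, y, z, w].
In Python, from rig import robot gives the robot as it stands.
- The arm moves only by the shell command python3 -m crank 'ROWS' [FORCE]. ROWS is JSON, a list that holds one entry, the list of rows, each a list of 7 numbers: the turn, a rotation vector about the tool's x, y, z in degrees, then the shift along the tool's x, y, z in m, then the opening in per cent of the stroke, from 0 (shut) to 100 (fully open). In form: [[[ax, ay, az, dx, dy, dz, gripper], ...]]. A call has exactly 5 rows; each row shifts and turns the commanded pose from where the row before left it, along the tool's axes as they then stand; what a row does not reach is not made up. A row lasts 1/8 s, in which the tool goes at most 62.5 mm and 10.7 degrees, less where a joint would pass 70% of its speed; a pose out of reach is approached as far as the arm can. A call with a gripper value outside its range is refused whole. The fingers move at their own pace and stop on an object; FORCE is the grip in N (left out, the last holds). Time passes only in rows, so rows that do not move let the fingers close, or fill a call up. It gives the time, the measured TCP pose, the force and the opening at its end, in the units of the state.
- robot.get_obs(): the state, without advancing time (a new reading comes with each control period).
- robot.camera(name): name is "scene" or "side" or "wrist"; returns a dict with "img" (400x640x3 uint8, red, green, blue), "K" (3x3 intrinsics, pixels), "R" (3x3) and "t" (3): a world point X has camera coordinates R X + t; the wrist camera has in their place "T_tool_cam" (4x4, takes a point from camera to tool coordinates, whose origin is the TCP and whose axes are the tool frame's). Camera axes: x right, y down, z forward; pixel columns grow to the right and rows downward; lengths in m; the calibration is good to about 2 mm. The wrist camera is an equidistant fisheye: a pixel r from the principal point sees the ray r / f radians off the axis. A picture is of the moment at which its call begins: read the wrist's pose just before it. There is no depth.
- robot.hand_in(): hands the job in, once; it reports no verdict.
Trained networks look in a picture, given as the dict that the camera call returned (one of the last four; its "shot" number tells which), for a name from the list of things; names that differ only in an ending like _2 or _b are one class to them, and where a whole thing is asked for, a point or a joint stands for the part that bears it (a point fixed in the world has none). Each returns a list of dicts, best first, with "conf" (0 to 1); they miss things now and then, are a little off and sometimes report something else, mostly with a low value. They report only what shows in the picture. A call takes as long as a camera call. They do not tell look-alikes from the thing itself.
- robot.spot_in(picture, thing): "at" ([row, column] in pixels, amid what is visible of it).
The state is a dict: "time": time; "q": joint angles; "joint_velocities": joint speeds; "joint_torque": joint torques, N m; "position": TCP position; "tool_rot": TCP orientation; "ft_force": force on the tool from outside, world axes, zero at the start; "moment": the same for the moment, N m; "grip_width": finger opening in m.
Only numpy, scipy, OpenCV 4.12 (cv2) and the standard library are available. Lean on these libraries where they do the work, as an engineer would, in place of code of your own. Each camera call takes 0.05 s, during which the arm holds its last target.

## Working session

There is one attempt and no reset: what is moved stays moved. The work goes in short steps, Python scripts to look and compute and a shell command to move; the robot and the scene stay as the last step left them, time stands still between calls to the robot, and variables do not carry over. Pictures are saved under pics/ and viewed, and the job is handed in when it is done.

```bash
ls; mkdir -p pics; python3 - <<'E'
from rig import robot
import cv2,numpy as np
o=robot.get_obs();print({k:np.round(v,3).tolist() for k,v in o.items()})
for n in ["scene","wrist"]:
    p=robot.camera(n);cv2.imwrite(f"pics/{n}0.png",p["img"][:,:,::-1])
    print(n,{k:np.round(v,3).tolist() for k,v in p.items() if k!="img"})
    for t in ["edge_grip","edge_hole_end","edge_square_end","back_face"]:
        print(t,[(np.round(d["at"],1).tolist(),round(d["conf"],2)) for d in robot.spot_in(p,t)])
E
```

```text
pics
{'time': 0.0, 'q': [0.979, 0.528, 1.434, -0.0, 1.181, -0.179], 'joint_velocities': [0.001, -0.002, -0.001, 0.002, 0.001, -0.0], 'joint_torque': [0.0, -44.004, -17.659, 0.063, 0.058, -0.0], 'position': [0.251, 0.572, 0.23], 'tool_rot': [0.693, -0.146, 0.145, -0.691], 'ft_force': [-0.115, 0.951, -0.201], 'moment': [-0.035, -0.071, 0.019], 'grip_width': 0.087}
scene {'K': [[492.868, 0.0, 329.463], [0.0, 492.868, 191.946], [0.0, 0.0, 1.0]], 'R': [[-0.036, 0.999, 0.018], [0.725, 0.038, -0.688], [-0.688, -0.012, -0.726]], 't': [0.187, -0.272, 1.765], 'shot': 1}
edge_grip [([152.1, 296.8], 0.78), ([239.4, 328.5], 0.7), ([220.9, 186.4], 0.66)]
edge_hole_end [([152.6, 297.5], 0.76), ([241.7, 331.4], 0.6), ([218.6, 183.6], 0.6)]
edge_square_end [([219.4, 178.9], 0.75), ([240.5, 330.2], 0.74), ([152.7, 297.0], 0.56)]
back_face [([233.2, 435.8], 0.9)]
wrist {'K': [[309.707, 0.0, 320.938], [0.0, 309.707, 204.326], [0.0, 0.0, 1.0]], 'T_tool_cam': [[-0.0, 0.963, 0.269, -0.075], [0.0, -0.269, 0.963, -0.155], [1.0, 0.0, -0.0, 0.001], [0.0, 0.0, 0.0, 1.0]], 'shot': 2}
edge_grip [([312.7, 5.3], 0.71), ([399.0, 35.3], 0.61)]
edge_hole_end [([311.5, 5.7], 0.66), ([395.0, 30.8], 0.52)]
edge_square_end [([312.1, 7.0], 0.85), ([395.9, 31.9], 0.39)]
back_face []
```

View pics/scene0.png

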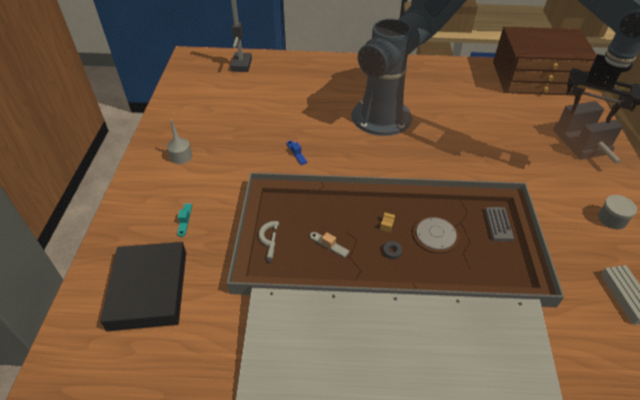

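View pics/wrist0.png

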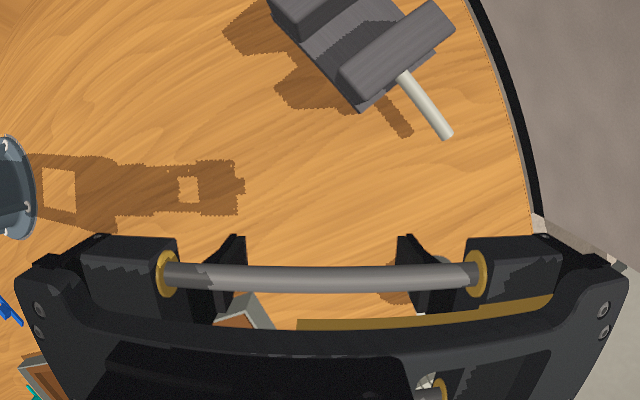

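```bash
python3 - <<'E'
import cv2
a=cv2.imread("pics/scene0.png")
cv2.imwrite("pics/crop0.png",cv2.resize(a[120:290,130:510],None,fx=2.1,fy=2.1,interpolation=cv2.INTER_CUBIC))
E
```

```text
(no output)
```

View pics/crop0.png

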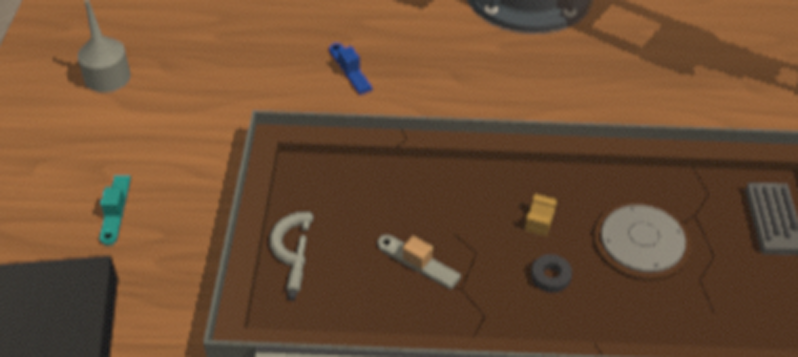

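The straightedge candidates in the scene view are the steel bar with the wooden block at (row 239, col 328), the blue look-alike at (152, 297) and the turquoise one at (220, 186). I choose the steel one: it is the only one with a wooden block, and it lies in the well. The hole is at its upper left. The back is at (233, 436).

```bash
cat > h.py <<'E'
from rig import robot
import cv2,numpy as np
from scipy.spatial.transform import Rotation as Ro
def ray(p,rc,obs=None):
    K=p["K"];u=np.array([rc[1]-K[0,2],rc[0]-K[1,2]],float)
    if "R" in p:
        d=np.array([u[0]/K[0,0],u[1]/K[1,1],1.]);R=np.array(p["R"])
        return -R.T@p["t"],R.T@d
    r=np.hypot(*u);th=r/K[0,0]
    d=np.array([*(u/max(r,1e-9)*np.sin(th)),np.cos(th)])
    T=np.array(p["T_tool_cam"]);Rt=Ro.from_quat(obs["tool_rot"]).as_matrix()
    return Rt@T[:3,3]+obs["position"],Rt@T[:3,:3]@d
def at(p,rc,z,obs=None):
    o,d=ray(p,rc,obs);return o+d*(z-o[2])/d[2]
def proj(p,X,obs):
    T=np.array(p["T_tool_cam"]);Rt=Ro.from_quat(obs["tool_rot"]).as_matrix()
    c=np.linalg.inv(T)@np.r_[Rt.T@(np.array(X)-obs["position"]),1];c=c[:3]
    th=np.arctan2(np.hypot(c[0],c[1]),c[2]);a=np.arctan2(c[1],c[0]);K=p["K"]
    return [K[1,2]+K[0,0]*th*np.sin(a),K[0,2]+K[0,0]*th*np.cos(a)]
def shift(target,yawz=None):
    """world target of TCP -> shift in tool axes, plus rotvec (deg) in tool axes so that tool z heads along yawz"""
    o=robot.get_obs();R=Ro.from_quat(o["tool_rot"])
    d=R.inv().apply(np.array(target)-o["position"]);print("shift tool mm",np.round(d*1000,1))
    if yawz is not None:
        best=None
        for s in (0,np.pi):
            a=yawz+s;z=np.array([np.cos(a),np.sin(a),0]);y=np.array([0,0,-1.]);x=np.cross(y,z)
            rv=(R.inv()*Ro.from_matrix(np.c_[x,y,z])).as_rotvec(degrees=True);print("rot",np.round(rv,1))
    print("pos",np.round(o["position"],4),"q6",np.round(o["q"],2),"R",np.round(R.as_matrix(),3).tolist())
E
python3 - <<'E'
from h import *
p=robot.camera("scene")
for n,rc,z in [("block",(239.4,328.5),.027),("hole",(120+242/2.1,130+386/2.1),.014),("sq",(120+278/2.1,130+452/2.1),.014),("back",(233.2,435.8),.023)]:
    print(n,np.round(at(p,rc,z),4))
shift([0.56,0.0,0.23])
E
```

```text
block [ 0.5885 -0.169   0.027 ]
hole [ 0.5658 -0.2104  0.014 ]
sq [ 0.6203 -0.1224  0.014 ]
back [0.5487 0.128  0.023 ]
shift tool mm [ 512.8    0.6 -399.8]
pos [0.2512 0.5722 0.2305] q6 [ 0.98  0.53  1.43 -0.    1.18 -0.18] R [[0.916, -0.0, 0.402], [-0.402, -0.0, 0.916], [-0.0, -1.0, -0.0]]
```

```bash
R='[[[0,0,0,0.0404,0,-0.0362,100],[0,0,0,0.0404,0,-0.0362,100],[0,0,0,0.0404,0,-0.0362,100],[0,0,0,0.0404,0,-0.0362,100],[0,0,0,0.0404,0,-0.0362,100]]]'; python3 -m crank '[[[0,0,0,0.0404,0,-0.0362,100],[0,0,0,0.0404,0,-0.0362,100],[0,0,0,0.0404,0,-0.0362,100],[0,0,0,0.0404,0,-0.0362,100],[0,0,0,0.0404,0,-0.0362,100]]]'
```

```text
time: 1.18
position: [0.3642, 0.3239, 0.2309]
tool_rot: [-0.692, 0.145, -0.145, 0.692]
ft_force: [1.2, 0.0, -0.4]
grip_width: 0.0871
```

```bash
python3 -m crank '[[[0,0,0,0.0404,0,-0.0362,100],[0,0,0,0.0404,0,-0.0362,100],[0,0,0,0.0404,0,-0.0362,100],[0,0,0,0.0404,0,-0.0362,100],[0,0,0,0.0404,0,-0.0362,100]]]'
```

```text
time: 1.8
position: [0.4764, 0.0766, 0.2309]
tool_rot: [-0.692, 0.145, -0.146, 0.692]
ft_force: [1.0, -0.3, 0.4]
grip_width: 0.0865
```

```bash
python3 -m crank '[[[0,0,0,0.0404,0,-0.0362,100],[0,0,0,0.0404,0,-0.0362,100],[0,0,0,0.0404,0,-0.0362,100],[0,0,0,0.0404,0,-0.0362,100],[0,0,0,0.04,0,-0.036,100]]]'; python3 - <<'E'
from h import *
shift([0.5885,-0.169,.12],np.deg2rad(58))
o=robot.get_obs()
p=robot.camera("wrist");cv2.imwrite(f"pics/w1.png",p["img"][:,:,::-1])
for t,z in [("edge_grip",.027),("edge_hole_end",.014),("edge_square_end",.014),("back_face",.023)]:
    for d in robot.spot_in(p,t): print(t,np.round(d["at"],1),d["conf"],np.round(at(p,d["at"],z,o),4))
E
```

```text
time: 2.42
position: [0.5882, -0.1701, 0.2307]
tool_rot: [-0.692, 0.145, -0.146, 0.692]
ft_force: [0.7, -0.6, 1.2]
grip_width: 0.0871
shift tool mm [ -0.2 110.7   1.1]
rot [-0.   8.3  0. ]
rot [   0.  -171.7    0. ]
pos [ 0.5882 -0.1701  0.2307] q6 [-0.46  0.51  1.47  0.    1.17 -1.62] R [[0.915, 0.001, 0.402], [-0.402, 0.0, 0.915], [0.0, -1.0, 0.0]]
edge_grip [182.7 328.2] 0.79 [ 0.5911 -0.1613  0.027 ]
edge_grip [232.4  71.2] 0.78 [ 0.493  -0.5676  0.027 ]
edge_hole_end [182.1 323.4] 0.98 [ 0.5906 -0.1672  0.014 ]
edge_hole_end [229.1  72.1] 0.59 [ 0.4883 -0.5766  0.014 ]
edge_square_end [229.7  70.3] 0.97 [ 0.4873 -0.5819  0.014 ]
edge_square_end [181.7 328. ] 0.51 [ 0.5924 -0.1618  0.014 ]
back_face [ 66.8 507. ] 0.63 [0.5399 0.117  0.023 ]
back_face [181.1 328.2] 0.18 [ 0.5901 -0.1608  0.023 ]
```

View pics/w1.png

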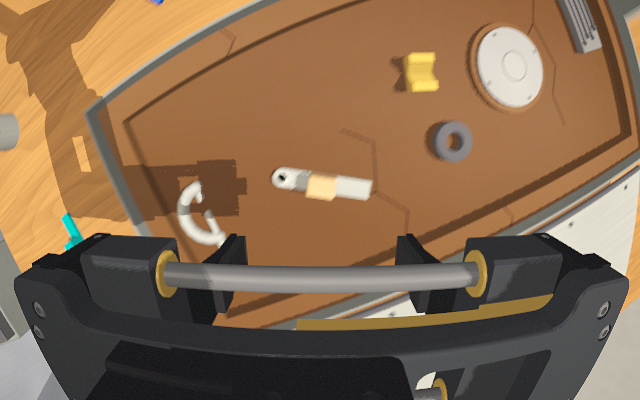

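The wooden-block bar sits centrally at (186, 322), with the hole to its left at (178, 284). Next I turn 8° and go down.

```bash
python3 -m crank '[[[0,4.1,0,0,0.03,0,100],[0,4.2,0,0,0.03,0,100],[0,0,0,0,0.03,0,100],[0,0,0,0,0.02,0,100],[0,0,0,0,0,0,100]]]'; python3 - <<'E'
from h import *
o=robot.get_obs()
p=robot.camera("wrist");a=np.ascontiguousarray(p["img"][:,:,::-1])
cv2.imwrite("pics/w2c.png",cv2.resize(a[120:280,200:460],None,fx=3,fy=3,interpolation=cv2.INTER_CUBIC))
print(o["position"],"tcp axis at z.027:",proj(p,[*o["position"][:2],.027],o))
np.save("p2.npy",{"p":p,"o":o},allow_pickle=True)
hsv=cv2.cvtColor(a,cv2.COLOR_BGR2HSV)
for d in robot.spot_in(p,"edge_grip")[:2]: print(d["at"],d["conf"],np.round(at(p,d["at"],.027,o),4))
E
```

```text
time: 3.3
position: [0.5857, -0.1658, 0.1192]
tool_rot: [-0.68, 0.196, -0.193, 0.68]
ft_force: [-0.0, -1.6, -0.1]
grip_width: 0.0871
[ 0.58568725 -0.16582159  0.11922942] tcp axis at z.027: [np.float64(211.42901898595247), np.float64(320.4668631592223)]
[214.8, 327.2] 0.91 [ 0.5912 -0.1626  0.027 ]
[4.1, 78.8] 0.56 [ 0.269  -0.2606  0.027 ]
```

View pics/w2c.png

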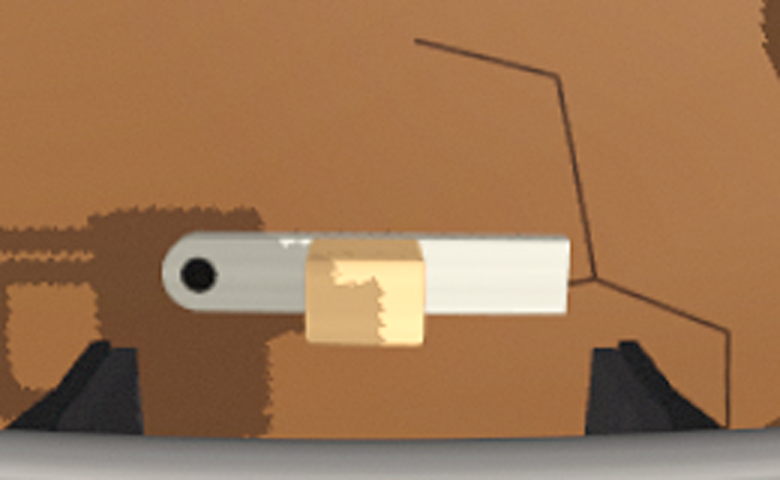

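```bash
python3 - <<'E'
from h import *
D=np.load("p2.npy",allow_pickle=True).item();p,o=D["p"],D["o"]
f=lambda r,c,z:at(p,(120+r/3,200+c/3),z,o)
h=f(275,162,.014);s=f(275.5,569,.014);b=f(302.5,365.5,.04);hh=f(275,198,.014)
print(h,s,np.linalg.norm(h-s),(h+s)/2,b,hh,np.rad2deg(np.arctan2(*(s-h)[1::-1])))
print(np.linalg.norm(f(302,306,.04)-f(302,425,.04)),np.linalg.norm(f(260,365,.04)-f(345,365,.04)))
yaw=np.arctan2(*(s-h)[1::-1]);c=(h+s)/2
for _ in range(2): shift([c[0],c[1],.026],yaw)
E
```

```text
[ 0.55796299 -0.21838894  0.014     ] [ 0.62198551 -0.11572544  0.014     ] 0.12099040886404133 [ 0.58997425 -0.16705719  0.014     ] [ 0.58961553 -0.16695778  0.04      ] [ 0.56371602 -0.20906943  0.014     ] 58.0517085024138
0.031646187081653815 0.023825288867577437
shift tool mm [ 1.9 95.3  1.4]
rot [-0.  0.  0.]
rot [   0. -180.    0.]
pos [ 0.5876 -0.1672  0.1213] q6 [-0.46  0.65  1.56  0.    0.93 -1.47] R [[0.849, 0.0, 0.529], [-0.529, -0.0, 0.849], [0.0, -1.0, 0.0]]
shift tool mm [ 1.9 95.3  1.4]
rot [-0.  0.  0.]
rot [   0. -180.    0.]
pos [ 0.5876 -0.1672  0.1213] q6 [-0.46  0.65  1.56  0.    0.93 -1.47] R [[0.849, 0.0, 0.529], [-0.529, -0.0, 0.849], [0.0, -1.0, 0.0]]
```

```bash
python3 -m crank '[[[0,0,0,0.0019,0.035,0.0014,80],[0,0,0,0,0.035,0,65],[0,0,0,0,0.018,0,60],[0,0,0,0,0.0065,0,60],[0,0,0,0,0,0,60]]]' 20; python3 -c "
from h import *
shift([.59,-.167,.027])"
```

```text
time: 4.03
position: [0.5904, -0.1683, 0.0267]
tool_rot: [0.68, -0.195, 0.195, -0.68]
ft_force: [0.3, -0.5, 0.1]
grip_width: 0.0537
shift tool mm [-1.  -0.3  0.9]
pos [ 0.5904 -0.1683  0.0267] q6 [-0.46  0.79  1.6  -0.    0.75 -1.47] R [[0.848, 0.001, 0.53], [-0.53, -0.001, 0.848], [0.001, -1.0, 0.0]]
```

```bash
python3 -m crank '[[[0,0,0,0,0,0,0],[0,0,0,0,0,0,0],[0,0,0,0,0,0,0],[0,0,0,0,0,0,0],[0,0,0,0,0,0,0]]]' 20;python3 -c "
from h import *
shift([.59,-.167,.027])"
```

```text
time: 4.65
position: [0.5902, -0.1683, 0.0267]
tool_rot: [0.68, -0.195, 0.195, -0.68]
ft_force: [-0.9, 0.8, 5.3]
grip_width: 0.0322
shift tool mm [-0.9 -0.3  1. ]
pos [ 0.5902 -0.1683  0.0267] q6 [-0.46  0.79  1.6  -0.    0.75 -1.47] R [[0.848, 0.001, 0.53], [-0.53, -0.0, 0.848], [0.001, -1.0, 0.0]]
```

```bash
python3 -m crank '[[[0,0,0,0,-0.01,0,0],[0,0,0,0,-0.03,0,0],[0,0,0,0,-0.04,0,0],[0,0,0,0,-0.03,0,0],[0,0,0,-0.01,0,0.02,0]]]' 25
```

```text
time: 5.28
position: [0.5938, -0.1471, 0.1385]
tool_rot: [0.68, -0.194, 0.198, -0.679]
ft_force: [0.5, 0.2, -2.2]
grip_width: 0.0318
```

```bash
python3 -m crank '[[[0,0,0,-0.021,0,0.045,0],[0,0,0,-0.021,0,0.045,0],[0,0,0,-0.021,0,0.045,0],[0,0,0,-0.021,0,0.045,0],[0,0,0,-0.011,0,0.024,0]]]' 25
python3 -m crank '[[[0,0,0,0,0,0,0],[0,0,0,0,0,0,0],[0,0,0,0,0,0,0],[0,0,0,0,0,0,0],[0,0,0,0,0,0,0]]]' 
python3 - <<'E'
from h import *
o=robot.get_obs()
p=robot.camera("wrist");a=np.ascontiguousarray(p["img"][:,:,::-1])
cv2.imwrite("pics/w3.png",a)
print(o["position"],o["ft_force"],o["grip_width"])
np.save("p3.npy",{"p":p,"o":o},allow_pickle=True)
for d in robot.spot_in(p,"back_face")[:2]: print(d["at"],d["conf"],np.round(at(p,d["at"],.023,o),4))
E
```

```text
time: 5.9
position: [0.6172, 0.0819, 0.1338]
tool_rot: [0.68, -0.196, 0.192, -0.68]
ft_force: [-0.2, -0.7, -2.2]
grip_width: 0.0317
time: 6.52
position: [0.6196, 0.0768, 0.1361]
tool_rot: [-0.68, 0.195, -0.195, 0.68]
ft_force: [0.4, 0.2, -1.5]
grip_width: 0.0319
[0.61962501 0.07676319 0.13612632] [ 0.40665599  0.16920528 -1.48313063] 0.031904290496008826
[97.1, 326.2] 0.55 [0.5422 0.131  0.023 ]
```

View pics/w3.png

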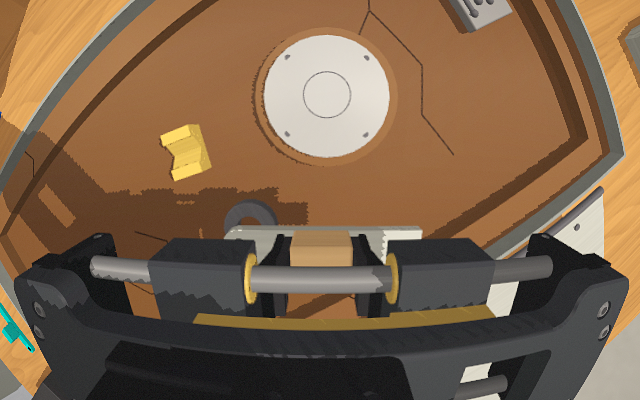

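```bash
python3 - <<'E'
from h import *
D=np.load("p3.npy",allow_pickle=True).item();p,o=D["p"],D["o"]
a=p["img"];m=((a.min(2)>150)).astype(np.uint8);m[170:]=0;m[:,:230]=0;m[:,420:]=0
m=cv2.morphologyEx(m,cv2.MORPH_CLOSE,np.ones((5,5)))
n,l,s,_=cv2.connectedComponentsWithStats(m);k=1+s[1:,4].argmax();print(s[k])
c=max(cv2.findContours((l==k).astype(np.uint8),0,1)[0],key=len)[:,0]
P=np.array([at(p,(y,x),.018,o)[:2] for x,y in c],np.float32)
print("rim",cv2.minEnclosingCircle(P),cv2.fitEllipse(P))
P=np.array([at(p,rc,.023,o)[:2] for rc in [(94.5,303),(94.5,350.5),(71,327),(118,327)]]);print("land",P.mean(0),np.linalg.norm(P[0]-P[1]),np.linalg.norm(P[2]-P[3]))
cv2.imwrite("pics/w3c.png",cv2.resize(a[20:170,240:410,::-1],None,fx=4,fy=4,interpolation=cv2.INTER_CUBIC))
# held block top (z = grip pos)
shift([*P.mean(0),.136])
E
```

```text
[  264    35   126   123 12048]
rim ((0.540101170539856, 0.13274869322776794), 0.05526191368699074) ((0.5401996970176697, 0.13266214728355408), (0.10900549590587616, 0.10927780717611313), 136.16310119628906)
land [0.54042313 0.1328329 ] 0.040445481595469235 0.04100196887240296
shift tool mm [-96.8   0.2   5.2]
pos [0.6196 0.077  0.1362] q6 [-0.06  0.64  1.52  0.    0.98 -1.07] R [[0.848, 0.0, 0.531], [-0.531, 0.0, 0.848], [0.0, -1.0, 0.0]]
```

View pics/w3c.png

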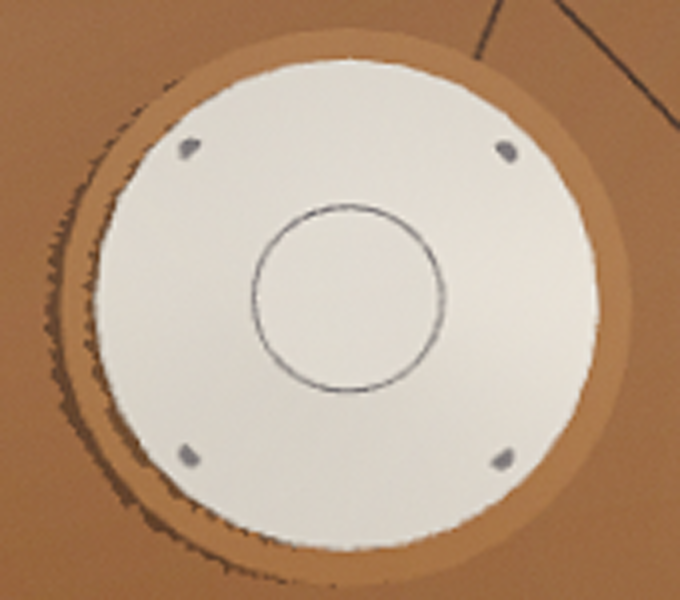

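```bash
python3 - <<'E'
from h import *
p=robot.camera("scene")
a=p["img"];cv2.imwrite("pics/s3c.png",cv2.resize(a[190:280,370:500,::-1],None,fx=6,fy=6,interpolation=cv2.INTER_CUBIC))
m=(a.min(2)>100).astype(np.uint8);b=np.zeros_like(m);b[210:255,405:465]=m[210:255,405:465]
n,l,s,_=cv2.connectedComponentsWithStats(b);k=1+s[1:,4].argmax();print(s[k])
c=max(cv2.findContours((l==k).astype(np.uint8),0,1)[0],key=len)[:,0]
P=np.array([at(p,(y,x),.018)[:2] for x,y in c],np.float32)
print(cv2.minEnclosingCircle(P),cv2.fitEllipse(P))
E
```

```text
[417 226  39  23 485]
((0.5439541935920715, 0.13017570972442627), 0.053596895188093185) ((0.5562261343002319, 0.1347922533750534), (0.07051996141672134, 0.10511532425880432), 11.660969734191895)
```

View pics/s3c.png

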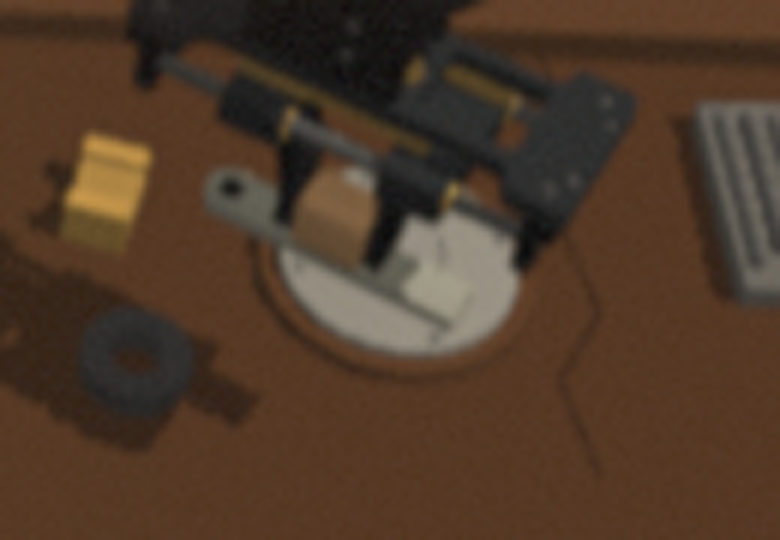

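```bash
python3 - <<'E'
from h import *
p=robot.camera("scene")
a=cv2.imread("pics/scene0.png");
m=(a.min(2)>100).astype(np.uint8);b=np.zeros_like(m);b[210:255,405:465]=m[210:255,405:465]
b=cv2.morphologyEx(b,cv2.MORPH_CLOSE,np.ones((5,5)))
n,l,s,_=cv2.connectedComponentsWithStats(b);k=1+s[1:,4].argmax();print(s[k])
c=max(cv2.findContours((l==k).astype(np.uint8),0,1)[0],key=len)[:,0]
P=np.array([at(p,(y,x),.018)[:2] for x,y in c],np.float32)
print(cv2.minEnclosingCircle(P),cv2.fitEllipse(P))
shift([.541,.132,.075])
E
```

```text
[417 218  39  30 908]
((0.5416541695594788, 0.13037195801734924), 0.054134003818035126) ((0.5419315695762634, 0.13031841814517975), (0.10350412130355835, 0.10613938421010971), 173.4156951904297)
shift tool mm [-95.6  61.1   4.7]
pos [0.6196 0.0773 0.1361] q6 [-0.05  0.64  1.52  0.    0.98 -1.07] R [[0.848, 0.0, 0.53], [-0.53, 0.0, 0.848], [0.0, -1.0, 0.0]]
```

```bash
python3 -m crank '[[[0,0,0,-0.03,0,0.0015,0],[0,0,0,-0.035,0.01,0.0017,0],[0,0,0,-0.0306,0.02,0.0015,0],[0,0,0,0,0.025,0,0],[0,0,0,0,0.02,0,0]]]'
python3 -m crank '[[[0,0,0,0,0.008,0,0],[0,0,0,0,0.004,0,0],[0,0,0,0,0,0,0],[0,0,0,0,0,0,0],[0,0,0,0,0,0,0]]]' 
python3 - <<'E'
from h import *
shift([.5407,.132,.0437],np.deg2rad(58))
print(robot.get_obs()["ft_force"])
p=robot.camera("scene");cv2.imwrite("pics/s4c.png",cv2.resize(p["img"][180:280,360:500,::-1],None,fx=5,fy=5,interpolation=cv2.INTER_CUBIC))
E
```

```text
time: 7.35
position: [0.5408, 0.1326, 0.0606]
tool_rot: [-0.68, 0.194, -0.195, 0.68]
ft_force: [0.0, 0.5, -2.4]
grip_width: 0.032
time: 7.98
position: [0.5414, 0.1322, 0.0496]
tool_rot: [-0.68, 0.195, -0.195, 0.68]
ft_force: [1.0, -0.6, -2.3]
grip_width: 0.0316
shift tool mm [-0.5  5.9 -0.5]
rot [-0.  -0.   0.1]
rot [-1.0e-01  1.8e+02 -1.0e-01]
pos [0.5414 0.1322 0.0496] q6 [ 0.04  0.71  1.74  0.    0.69 -0.97] R [[0.848, 0.001, 0.53], [-0.53, 0.0, 0.848], [0.001, -1.0, 0.001]]
[ 0.99255372 -0.59615135 -2.30286109]
```

View pics/s4c.png

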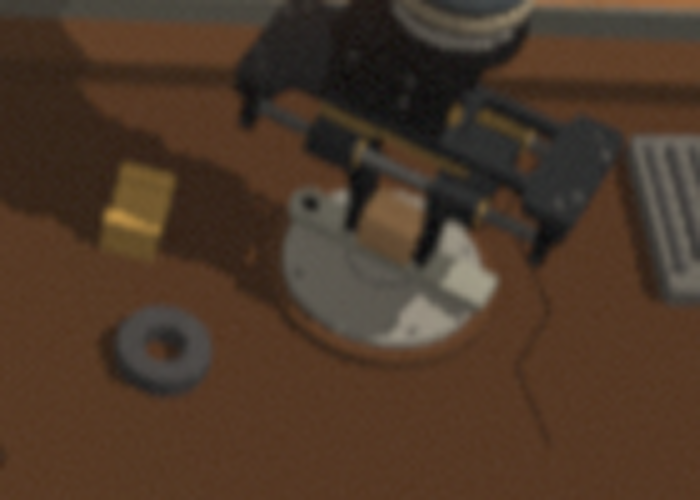

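The bar hangs level and centred over the back. I lower it in small steps and watch the force.

```bash
python3 -m crank '[[[0,0,0,0,0.003,0,0],[0,0,0,0,0.0015,0,0],[0,0,0,0,0.001,0,0],[0,0,0,0,0,0,0],[0,0,0,0,0,0,0]]]'
```

```text
time: 8.65
position: [0.5408, 0.1322, 0.0437]
tool_rot: [0.68, -0.195, 0.195, -0.68]
ft_force: [-1.4, -0.2, 1.1]
grip_width: 0.032
```

```bash
python3 -m crank '[[[0,0,0,0,0,0,40],[0,0,0,0,0,0,43],[0,0,0,0,0,0,48],[0,0,0,0,0,0,52],[0,0,0,0,0,0,55]]]'
python3 -m crank '[[[0,0,0,0,0,0,55],[0,0,0,0,-0.004,0,55],[0,0,0,0,-0.015,0,55],[0,0,0,0,-0.03,0,55],[0,0,0,0.02,-0.04,0,55]]]'
python3 - <<'E'
from h import *
p=robot.camera("scene");cv2.imwrite("pics/s5c.png",cv2.resize(p["img"][180:280,360:500,::-1],None,fx=5,fy=5,interpolation=cv2.INTER_CUBIC))
o=robot.get_obs();print(o["position"],o["ft_force"])
p=robot.camera("wrist");np.save("p5.npy",{"p":p,"o":o},allow_pickle=True)
cv2.imwrite("pics/w5c.png",cv2.resize(p["img"][100:300,180:460,::-1],None,fx=2.8,fy=2.8,interpolation=cv2.INTER_CUBIC))
E
```

```text
time: 9.28
position: [0.541, 0.1322, 0.0435]
tool_rot: [-0.68, 0.195, -0.195, 0.68]
ft_force: [-0.5, -0.9, -0.4]
grip_width: 0.0461
time: 9.9
position: [0.5559, 0.1221, 0.1335]
tool_rot: [0.68, -0.196, 0.193, -0.679]
ft_force: [0.9, -0.3, 0.1]
grip_width: 0.0484
[0.56390977 0.120649   0.13975027] [ 3.30346631 -0.13061963  2.73764759]
```

View pics/s5c.png

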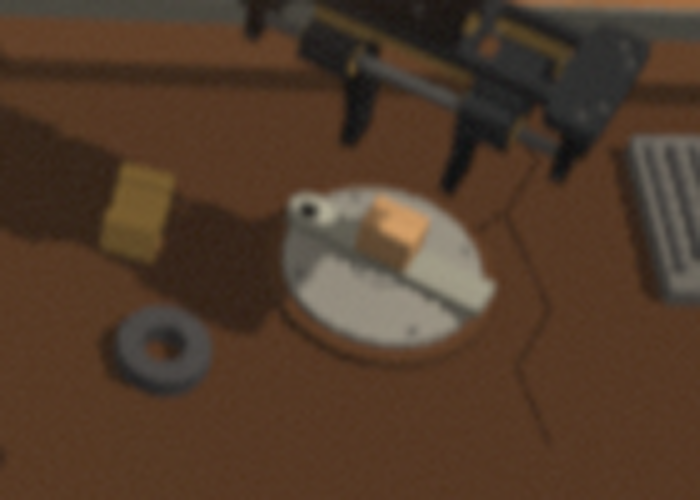

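View pics/w5c.png

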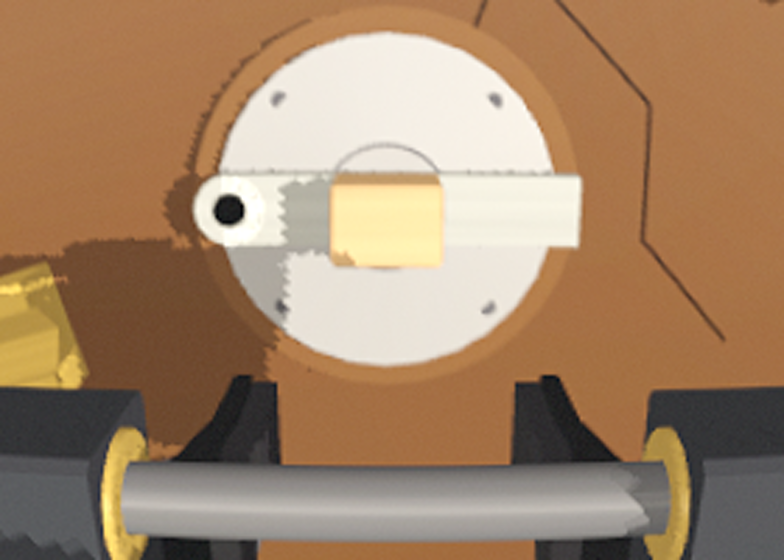

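```bash
python3 -m crank '[[[0,0,0,0,0,0,0],[0,0,0,0,0,0,0],[0,0,0,0,0,0,0],[0,0,0,0,0,0,0],[0,0,0,0,0,0,0]]]' 10
python3 - <<'E'
from h import *
o=robot.get_obs();print(o["position"],o["ft_force"],o["grip_width"])
p=robot.camera("wrist");np.save("p5.npy",{"p":p,"o":o},allow_pickle=True)
a=p["img"];cv2.imwrite("pics/w6c.png",cv2.resize(a[80:300,180:460,::-1],None,fx=2.8,fy=2.6,interpolation=cv2.INTER_CUBIC))
f=lambda r,c,z:at(p,(80+r/2.6,180+c/2.8),z,o)
np.savetxt("dummy.txt",[0])
E
```

```text
time: 10.62
position: [0.5577, 0.1217, 0.1322]
tool_rot: [0.68, -0.195, 0.195, -0.68]
ft_force: [0.1, 0.9, 0.1]
grip_width: 0.0055
[0.55768085 0.12166227 0.13215314] [0.0965528  0.90408209 0.13518984] 0.005521919973087557
```

View pics/w6c.png

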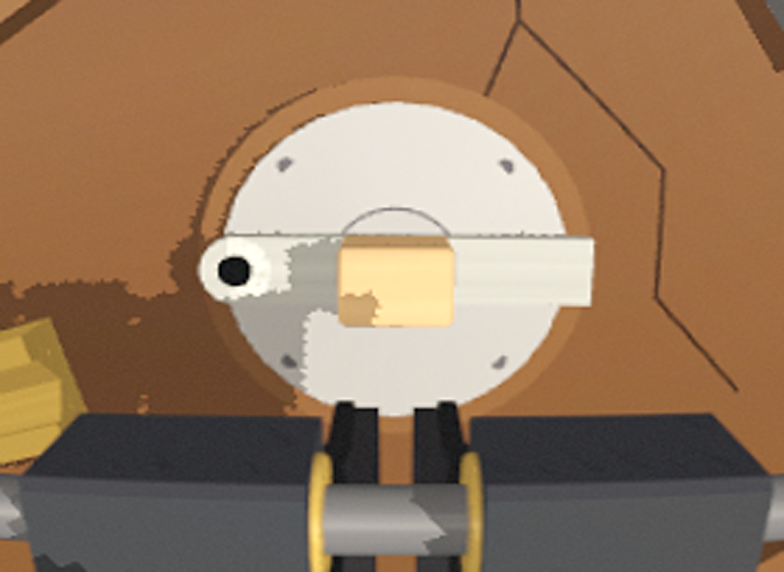

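```bash
python3 - <<'E'
from h import *
D=np.load("p5.npy",allow_pickle=True).item();p,o=D["p"],D["o"]
f=lambda r,c,z:at(p,(80+r/2.6,180+c/2.8),z,o)
h=f(270.5,198,.031);s=f(271.5,594,.031);c=(h+s)/2;u=(s-h)/np.linalg.norm(s-h)
print(h,s,np.linalg.norm(s-h),c,np.rad2deg(np.arctan2(u[1],u[0])),"block",f(286.5,397,.057))
# back centre rim via edges
print("rim l/r",(f(258,224,.018)+f(258,568,.018))/2, "t/b",(f(100,395,.018)+f(416,395,.018))/2)
for d in(-50,50):
    t=c+d*u;print(t);shift([t[0],t[1],.10])
E
```

```text
[0.50787262 0.08215167 0.031     ] [0.57243628 0.1849709  0.031     ] 0.12140947200346122 [0.54015445 0.13356128 0.031     ] 57.873903636399326 block [0.53983315 0.13401867 0.057     ]
rim l/r [0.53864517 0.13450537 0.018     ] t/b [0.54053717 0.13293972 0.018     ]
[-2.60490636e+01 -4.22104287e+01  3.10000000e-02]
shift tool mm [-1.29700e+02  4.64000e+01 -4.99991e+04]
pos [0.5578 0.1216 0.1323] q6 [ 0.02  0.59  1.66 -0.    0.9  -0.99] R [[0.848, -0.0, 0.53], [-0.53, -0.0, 0.848], [-0.0, -1.0, -0.0]]
[2.71293725e+01 4.24775512e+01 3.10000000e-02]
shift tool mm [8.71000e+01 1.82000e+01 5.00006e+04]
pos [0.5578 0.1216 0.1323] q6 [ 0.02  0.59  1.66 -0.    0.9  -0.99] R [[0.848, -0.0, 0.53], [-0.53, -0.0, 0.848], [-0.0, -1.0, -0.0]]
```

The bar lies level and centred within about 1 mm: its midpoint is at (0.5402, 0.1336), and the back's centre is at (0.540, 0.133). The hole is on the left at (270, 233) in the crop. Next I press that end.

```bash
python3 -m crank '[[[0,0,0,-0.0107,0,-0.0246,0],[0,0,0,-0.0107,0,-0.0246,0],[0,0,0,0,0.04,0,0],[0,0,0,0,0.03,0,0],[0,0,0,0,0.0,0,0]]]'
python3 -m crank '[[[0,0,0,0,0.012,0,0],[0,0,0,0,0.003,0,0],[0,0,0,0,0,0,0],[0,0,0,0,0,0,0],[0,0,0,0,0,0,0]]]'
python3 -c "
from h import *
shift([.5136,.0912,.039]);print(robot.get_obs()['ft_force'])"
```

```text
time: 11.3
position: [0.5121, 0.0912, 0.0609]
tool_rot: [0.68, -0.197, 0.193, -0.679]
ft_force: [-0.8, -0.2, -0.1]
grip_width: 0.0006
time: 11.92
position: [0.514, 0.0912, 0.048]
tool_rot: [-0.68, 0.195, -0.195, 0.68]
ft_force: [0.1, -0.4, -0.3]
grip_width: 0.0006
shift tool mm [-0.3  9.  -0.2]
pos [0.514  0.0912 0.048 ] q6 [-0.04  0.69  1.83  0.    0.63 -1.05] R [[0.848, 0.001, 0.53], [-0.53, -0.0, 0.848], [0.001, -1.0, 0.0]]
[ 0.05625346 -0.40223295 -0.29445476]
```

```bash
python3 -m crank '[[[0,0,0,0,0.006,0,0],[0,0,0,0,0.002,0,0],[0,0,0,0,0.0015,0,0],[0,0,0,0,0.0,0,0],[0,0,0,0,0,0,0]]]'
python3 -m crank '[[[0,0,0,0,0.001,0,0],[0,0,0,0,0.001,0,0],[0,0,0,0,0.0,0,0],[0,0,0,0,0.0,0,0],[0,0,0,0,0,0,0]]]'

```

```text
time: 12.55
position: [0.5135, 0.0911, 0.0381]
tool_rot: [0.68, -0.195, 0.195, -0.68]
ft_force: [-0.6, -1.1, 2.3]
grip_width: 0.0004
time: 13.18
position: [0.5137, 0.0912, 0.0361]
tool_rot: [0.68, -0.195, 0.195, -0.68]
ft_force: [-0.6, -1.0, 3.0]
grip_width: 0.0005
```

```bash
python3 -m crank '[[[0,0,0,0,0.0007,0,0],[0,0,0,0,0,0,0],[0,0,0,0,0.0007,0,0],[0,0,0,0,0.0,0,0],[0,0,0,0,0,0,0]]]'
python3 -c "
from h import *
print(robot.get_obs()['ft_force'])
p=robot.camera('side');cv2.imwrite('pics/side7.png',p['img'][:,:,::-1])"
```

```text
time: 13.8
position: [0.5137, 0.0912, 0.0357]
tool_rot: [0.68, -0.195, 0.195, -0.68]
ft_force: [-2.9, -2.0, 11.4]
grip_width: 0.0004
[-2.93832088 -2.02350405 11.35605706]
```

View pics/side7.png

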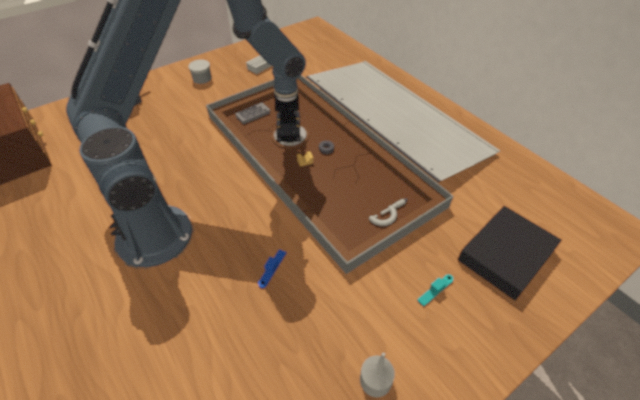

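The force rose sharply to 11 N, so the underside is on the rim. I take one look while it is still pressed, then lift.

```bash
python3 -c "
from h import *
p=robot.camera('scene');cv2.imwrite('pics/s8c.png',cv2.resize(p['img'][180:280,360:500,::-1],None,fx=5,fy=5,interpolation=cv2.INTER_CUBIC))"
python3 -m crank '[[[0,0,0,0,-0.002,0,0],[0,0,0,0,-0.003,0,0],[0,0,0,0,-0.02,0,0],[0,0,0,0,-0.04,0,0],[0,0,0,0.02,-0.03,0.03,0]]]'
python3 -m crank '[[[0,0,0,0,0,0.02,0],[0,0,0,0,0,0,0],[0,0,0,0,0,0,0],[0,0,0,0,0,0,0],[0,0,0,0,0,0,0]]]'
python3 - <<'E'
from h import *
o=robot.get_obs();print(o["position"],o["ft_force"],o["grip_width"])
p=robot.camera("wrist");np.save("p9.npy",{"p":p,"o":o},allow_pickle=True)
a=p["img"];cv2.imwrite("pics/w9c.png",cv2.resize(a[80:300,180:460,::-1],None,fx=2.8,fy=2.6,interpolation=cv2.INTER_CUBIC))
E
```

```text
time: 14.52
position: [0.5444, 0.1059, 0.1302]
tool_rot: [0.68, -0.197, 0.194, -0.679]
ft_force: [0.7, 0.6, -0.8]
grip_width: 0.0004
time: 15.15
position: [0.5564, 0.1226, 0.129]
tool_rot: [0.68, -0.196, 0.195, -0.679]
ft_force: [0.4, 0.9, -0.1]
grip_width: 0.0006
[0.55637446 0.12259527 0.12898386] [ 0.38663786  0.88783077 -0.06377827] 0.0005521726216754917
```

View pics/s8c.png

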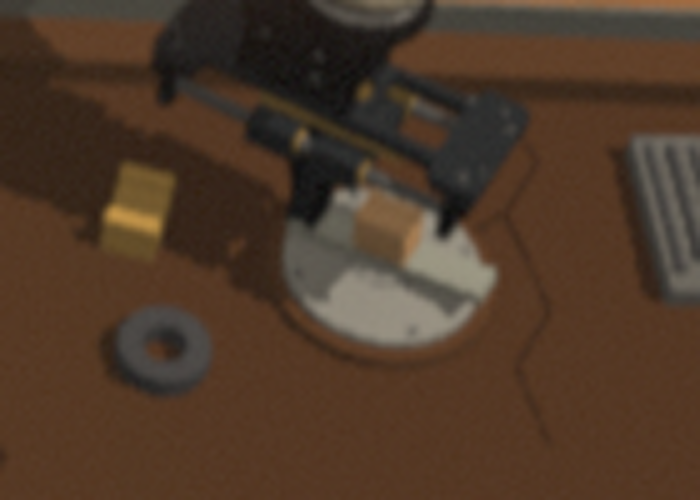

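View pics/w9c.png

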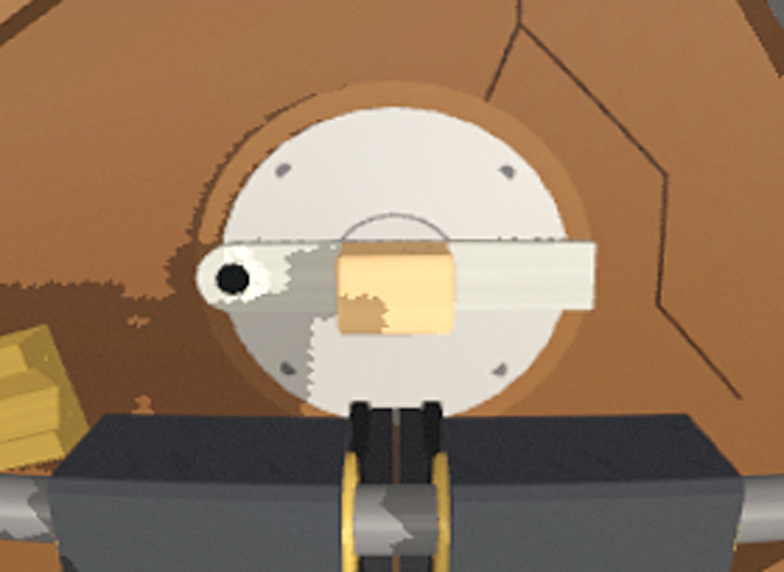

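While pressed, the square end lifted at right. Now the bar is level again and has not shifted. I do the square end next, on the right at (275, 595) in the crop.

```bash
python3 - <<'E'
from h import *
D=np.load("p9.npy",allow_pickle=True).item();p,o=D["p"],D["o"]
f=lambda r,c,z:at(p,(80+r/2.6,180+c/2.8),z,o)
h=f(276.5,196,.031);s=f(276,596,.031);c=(h+s)/2;u=(s-h)/np.linalg.norm(s-h)
t=c+.05*u;print(np.linalg.norm(s-h),c,t);shift([t[0],t[1],.048])
E
```

```text
0.12135449364604067 [0.53967036 0.13389976 0.031     ] [0.56610767 0.17633876 0.031     ]
shift tool mm [-20.4  81.2  50.6]
pos [0.5566 0.1227 0.1292] q6 [ 0.02  0.59  1.66 -0.    0.89 -0.99] R [[0.848, -0.001, 0.53], [-0.53, -0.0, 0.848], [-0.001, -1.0, -0.001]]
```

```bash
python3 -m crank '[[[0,0,0,-0.0102,0,0.025,0],[0,0,0,-0.0102,0,0.025,0],[0,0,0,0,0.04,0,0],[0,0,0,0,0.03,0,0],[0,0,0,0,0.0,0,0]]]'
python3 -m crank '[[[0,0,0,0,0.009,0,0],[0,0,0,0,0.002,0,0],[0,0,0,0,0,0,0],[0,0,0,0,0,0,0],[0,0,0,0,0,0,0]]]'
python3 -c "
from h import *
shift([.566,.1763,.039],np.deg2rad(58));print(robot.get_obs()['ft_force'])"
```

```text
time: 15.82
position: [0.5643, 0.1759, 0.0575]
tool_rot: [0.68, -0.197, 0.193, -0.679]
ft_force: [0.4, -0.7, 0.3]
grip_width: 0.0008
time: 16.45
position: [0.5666, 0.1763, 0.0491]
tool_rot: [-0.68, 0.195, -0.195, 0.68]
ft_force: [-0.3, 0.2, -0.6]
grip_width: 0.0002
shift tool mm [-0.5 10.1 -0.3]
rot [-0. -0.  0.]
rot [-1.0e-01  1.8e+02 -0.0e+00]
pos [0.5666 0.1763 0.0491] q6 [ 0.11  0.74  1.64  0.    0.76 -0.9 ] R [[0.848, 0.001, 0.53], [-0.53, 0.0, 0.848], [0.001, -1.0, 0.0]]
[-0.32446657  0.2241445  -0.55130148]
```

```bash
python3 -m crank '[[[0,0,0,0,0.007,0,0],[0,0,0,0,0.0025,0,0],[0,0,0,0,0.0015,0,0],[0,0,0,0,0.001,0,0],[0,0,0,0,0,0,0]]]'
python3 -m crank '[[[0,0,0,0,0.001,0,0],[0,0,0,0,0,0,0],[0,0,0,0,0.0005,0,0],[0,0,0,0,0.0,0,0],[0,0,0,0,0,0,0]]]'

```

```text
time: 17.08
position: [0.5666, 0.1764, 0.0368]
tool_rot: [-0.68, 0.195, -0.195, 0.68]
ft_force: [0.5, 1.2, 2.0]
grip_width: 0.0007
time: 17.7
position: [0.5668, 0.1764, 0.0356]
tool_rot: [-0.679, 0.195, -0.195, 0.68]
ft_force: [0.7, 1.9, 5.8]
grip_width: 0.0002
```

```bash
python3 -m crank '[[[0,0,0,0,0.0006,0,0],[0,0,0,0,0,0,0],[0,0,0,0,0,0,0],[0,0,0,0,0.0,0,0],[0,0,0,0,0,0,0]]]'
python3 -c "
from h import *
p=robot.camera('scene');cv2.imwrite('pics/s10c.png',cv2.resize(p['img'][180:280,360:500,::-1],None,fx=5,fy=5,interpolation=cv2.INTER_CUBIC))"
```

```text
time: 18.32
position: [0.5668, 0.1764, 0.0354]
tool_rot: [-0.679, 0.195, -0.195, 0.68]
ft_force: [-0.3, 3.0, 8.2]
grip_width: 0.0004
```

View pics/s10c.png

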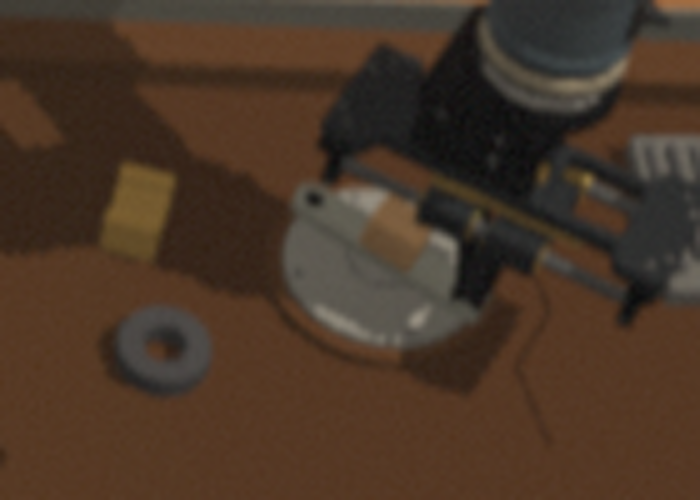

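The square end is down with the force at 8 N, and the hole end is raised. I lift straight up and check.

```bash
python3 -m crank '[[[0,0,0,0,-0.002,0,0],[0,0,0,0,-0.003,0,0],[0,0,0,0,-0.02,0,0],[0,0,0,0,-0.04,0,0],[0,0,0,0.02,-0.03,-0.03,0]]]'
python3 -m crank '[[[0,0,0,0.02,0,-0.02,0],[0,0,0,0,0,0,0],[0,0,0,0,0,0,0],[0,0,0,0,0,0,0],[0,0,0,0,0,0,0]]]'
python3 - <<'E'
from h import *
o=robot.get_obs();print(o["position"],o["ft_force"],np.abs(o["joint_velocities"]).max())
p=robot.camera("wrist")
a=p["img"];cv2.imwrite("pics/w11c.png",cv2.resize(a[80:300,180:460,::-1],None,fx=2.8,fy=2.6,interpolation=cv2.INTER_CUBIC))
np.save("p11.npy",{"p":p,"o":o},allow_pickle=True)
E
```

```text
time: 19.0
position: [0.5666, 0.141, 0.1301]
tool_rot: [0.68, -0.194, 0.193, -0.68]
ft_force: [0.2, -0.0, 0.2]
grip_width: 0.0007
time: 19.62
position: [0.5733, 0.1134, 0.1291]
tool_rot: [0.68, -0.195, 0.194, -0.68]
ft_force: [-0.1, 0.3, -0.4]
grip_width: 0.0006
[0.57327668 0.11337405 0.12908492] [-0.14404849  0.26531133 -0.37353288] 0.004971922955321352
```

View pics/w11c.png

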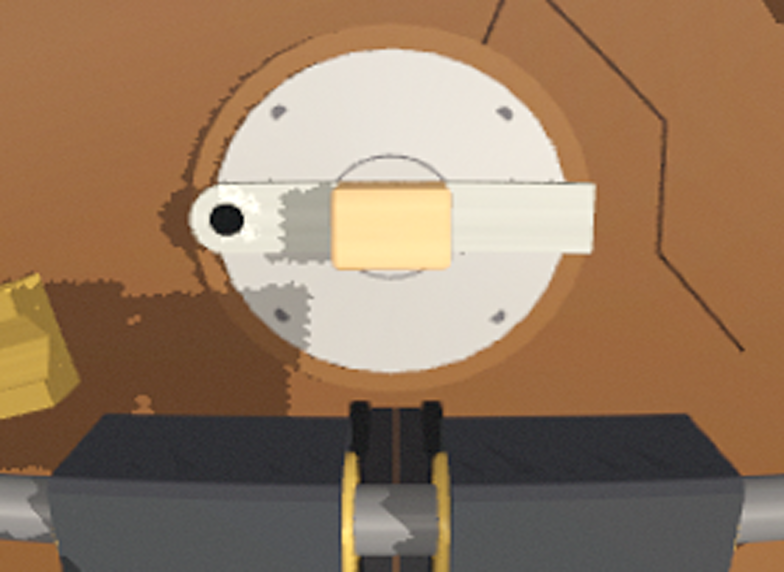

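```bash
python3 -c "
from h import *
print(robot.hand_in())"
```

```text
the job is handed in; nothing more can be done
None
```

I picked up the straightedge by its wooden grip block, laid it across the indicator back, pressed down each end in turn, and handed in at about 20 s of the 51 s allowed.

- **Placing:** After I let go, the bar lay level, with its middle about 1 mm from the centre of the back's face.
- **Hole end:** The force held at 2–3 N while the bar tipped, then jumped to about 11 N when it stopped on the rim. The scene picture taken while pressed showed the square end raised. After release the bar fell back level and had not shifted.
- **Square end:** The force rose from 2 N to about 8 N at nearly the same fingertip height. The picture showed the hole end raised.
- **Final check:** The last wrist picture shows the bar level and centred across the face. The gripper was about 10 cm clear and read no contact force.

I never measured the tilt angle directly. I took it from the force jump, the fingertips having gone down about 3.5 mm, and the pictures.

Two readings disagreed. The detector's first position for the back in the scene picture was about 9 mm off the wrist camera's. A fit to the rim in that same picture brought them within about 3 mm, and I used roughly the average of the two. The hand-in gave no verdict.

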